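# Unlatch the hold-down arm and hold it off its ball

### The job

The blue hold-down arm on the bench fixture has to come off its steel ball so that I can wipe the ball clean. Take the red latch handle, pull it sideways away from the arm against its spring, and while it is pulled out lift the arm off the ball; then keep hold of it, with the end of the arm still and raised about 7 cm from where it sat, and finish while holding it there. Leave the jar, the tin and the steel block where they stand.

Things in the scene. Friction and masses are not known exactly. Their poses are not given: they have to be found in the camera images.
- fixture: Fixture screwed to the bench, cannot move: dark steel base plate 320 x 100 x 12 mm (x, y, z), origin at the centre of its underside on the bench, z up, x along the arm from its hinge (at x = -110 mm) to the ball (at x = +90 mm), y towards the latch side. It carries the hinge cheeks (70 mm high), the ball stud, the blue arm and the latch.
- ball_center (a point): Centre of the fixed steel ball (diameter 40 mm, flat underneath, on a thinner neck), 55 mm above the bench; axes as the fixture's.
- hinge_pin (a point): Middle of the arm's hinge pin, 55 mm above the bench, 200 mm from the ball. The pin is parallel to the fixture's y; axes as the fixture's, fixed.
- coupler (a point): Socket centre at the free end of the blue arm; coincides with the ball's centre while the arm is down. Rides with the arm: its x runs from the hinge along the arm, its y is the latch's pull direction. The arm is a blue bar 26 mm wide ending in a coupler cap 64 x 68 mm (x, y) whose flat top is 31 mm above this point.
- latch_grip (a point): Grip point of the red latch handle, an upright tab 12 mm thick (y), 28 mm wide (x), its top 14 mm above this point; red for 30 mm below it, then steel. With the arm down it is 121 mm above the bench, 35 mm above the coupler cap and 62 mm to the +y side of the ball. Axes as the coupler's: pull to +y, away from the arm. Moves with latch and arm.
- latch (a joint): Latch travel in m along the coupler's +y: 0 = shut under the ball's flat underside (arm locked down), 0.016 = fully out. A spring pushes it shut: 4 N at 0, 10 N at 0.016. The arm can be lifted only while it is pulled out 0.012 or more; let go, it snaps back.
- hold_arm (a joint): Arm angle about the hinge in rad: 0 = down on the ball, grows as the free end rises, stop at 0.9. While locked it has about 0.015 rad of play. The arm (about 0.5 kg) falls back if not held; about 4 N at the latch handle lifts it. At 0.35 the coupler is 69 mm above the ball centre's height.
- jar: Glass jar with white cap, diameter 60 mm, 62 mm high, standing on the bench; origin at the centre of its underside.
- tin: Round aluminium tin, diameter 54 mm, 34 mm high, on the bench; origin at the centre of its underside.
- anvil_block: Steel block 60 x 60 x 24 mm lying on the bench; origin at the centre of its underside.
Mind the look-alikes: they are no part of the job. There is more than one size of the jar; the job needs the middle-sized.

How it is judged:
On the way:
1. the latch is pulled out at least 10 mm by the gripper while the arm is still down (value of joint latch above 0.01 m and value of joint hold_arm below 0.03 rad and contact force between the fingers and fixture above 1 N), for 0.1 s.
At the end, for the whole second after the job is handed in: The gripper's fingers hold the arm still (under 0.05 rad/s) with the coupler's socket centre 45 to 100 mm above the ball's centre; nothing else carries it; jar, tin and block are within 30 mm of where they stood (z of coupler in the frame of ball_center between 0.045 and 0.1 m and velocity of joint hold_arm between -0.05 and 0.05 rad/s and contact force between the fingers and fixture above 1 N and contact force between each of jar, tin, anvil_block and fixture below 0.3 N and distance of each of jar, tin, anvil_block from where it was at the start of the episode below 0.03 m); the arm keeps its last pose, push and grip.
It fails at once if the glass jar is shoved more than 30 mm or tipped (distance of jar from where it was at the start of the episode above 0.03 m or angle between jar's own z axis and vertical above 0.4 rad).
It fails at once if the aluminium tin is shoved more than 30 mm or tipped (distance of tin from where it was at the start of the episode above 0.03 m or angle between tin's own z axis and vertical above 0.4 rad).
It fails at once if the small steel block is shoved more than 30 mm or tipped (distance of anvil_block from where it was at the start of the episode above 0.03 m or angle between anvil_block's own z axis and vertical above 0.4 rad).
It also fails if it takes over 32 s, if anything falls off the work surface, if the arm or the gripper's body presses on something with over 40 N, if the wrist force passes 120 N, or if a joint passes its speed limit or range.

### The arm

A 6-joint arm with a two-finger parallel gripper is mounted at the origin on the work surface. World frame = base frame: x ahead of the robot, y to its left, z up, the work surface at z = 0. Lengths are in m, angles in rad, forces in N, time in s.
With the tool pointing down it reaches from about 0.375 to 0.9 m from the base axis. Payload 3.1 kg.
Tool frame: the origin (TCP) lies midway between the tips of the shut fingers; the grasp point (between the pads) lies 19 mm behind it (manip.grip_depth is the distance from the TCP to the grasp point, in m); z points along the fingers, y is the line along which they close (so a half turn about z gives the same grasp; the last joint's range is limited). The gripper opens to 85 mm and grips with 20 to 120 N. Pads are 22 mm wide; open, the fingers measure 114 mm over their backs; the gripper's body (76 mm by 85 mm) begins 54 mm behind the grasp point. The pads swing forward as they close: fully open they stand 13 mm farther back than shut.
Start: joints at [1.171, 0.527, 1.433, -0, 1.181, -0.178], TCP at [0.137, 0.61, 0.205] pointing down, gripper open.
Joint ranges: [-3.08, 3.08], [-0.75, 2.2], [0.22, 2.44], [-1.43, 4.57], [0, 2.65], [-2.85, 2.85]. Speed limits (rad/s): [2.79, 2.79, 3.14, 3.14, 3.14, 3.14].

### API

Orientations are given as a unit quaternion [x, y, z, w].
In Python, from station import telemetry, snapshot, manip gives the robot as it stands. The module is installed in compiled form; this text tells all that it offers.
- The arm moves only by the shell command python3 -m crank 'ROWS' [OPENING] [FORCE]. ROWS is text: rows parted by semicolons, each of 6 numbers parted by spaces: the shift along the tool's x, y, z as a fraction of full scale, then the turn, a rotation vector about the tool's x, y, z as a fraction of full scale. A call has exactly 5 rows; each row shifts and turns the commanded pose from where the row before left it, along the tool's axes as they then stand; what a row does not reach is not made up. Full scale, the value 1, is 4 cm for a shift and 90 degrees for a turn. A row lasts 1/10 s, in which the tool goes at most 50 mm and 8.59 degrees, less where a joint would pass 70% of its speed; a pose out of reach is approached as far as the arm can. A call with a number of a shift or a turn outside -1 to 1 is refused whole. A call with a gripper value outside its range is refused whole. OPENING is the opening, from -1 (shut) to 1 (fully open), set as the call begins (- or left out, the last holds). The fingers move at their own pace and stop on an object; FORCE is the grip in N (left out, the last holds). Time passes only in rows, so rows that do not move let the fingers close, or fill a call up. It gives the time, the measured TCP pose, the force, the opening and the grip force at its end, in the units of the state.
- telemetry.sense(): the state, without advancing time (a new reading comes with each control period).
- snapshot(name): name is "scene" or "top" or "wrist"; returns a dict with "image" (480x640x3 uint8, red, green, blue), "depth" (480x640 float32, m along the optical axis (not along the pixel's ray), 0 where there is no reading), "camera_matrix" (3x3 intrinsics, pixels), "k1" (the pictures are not rectified: a ray, as slopes to the right and down, at radius r is drawn at 1 + k1 r^2 times it, then the intrinsics apply), "rvec" (rotation vector, rad) and "tvec" (3), from world to camera coordinates, as OpenCV has them. Camera axes: x right, y down, z forward; pixel columns grow to the right and rows downward; lengths in m; the calibration is good to about 2 mm. A picture is of the moment at which its call begins.
- manip.sign_off(): hands the job in; it is judged then, once.
The state is a dict: "t": time; "q": joint angles; "qd": joint speeds; "tau": joint torques, N m; "tcp_pos": TCP position; "tool_rot": TCP orientation; "force": force on the tool from outside, world axes, zero at the start; "ft_torque": the same for the moment, N m; "finger_gap": opening from 0.0 (shut) to 1.0 (fully open); "gripper_force": force on a finger pad.
Only numpy, scipy, OpenCV 4.12 (cv2) and the standard library are available. Lean on these libraries where they do the work, as an engineer would, in place of code of your own. Each camera call takes 0.05 s, during which the arm holds its last target. There are 200 camera calls.

## Working session

There is one attempt and no reset: what is moved stays moved. The work goes in short steps, Python scripts to look and compute and a shell command to move; the robot and the scene stay as the last step left them, time stands still between calls to the robot, and variables do not carry over. Pictures are saved under pics/ and viewed, at most 10 in all, crops included, and the job is handed in when it is done.

```bash
mkdir -p pics; cat > h.py <<'E'
import numpy as np, cv2
from station import telemetry, snapshot, manip
from scipy.spatial.transform import Rotation as R
def cloud(s):
    K=s["camera_matrix"];h,w=s["depth"].shape
    u,v=np.meshgrid(np.arange(w),np.arange(h))
    xd=(u-K[0,2])/K[0,0];yd=(v-K[1,2])/K[1,1]
    x,y=xd.copy(),yd.copy()
    for _ in range(8):
        f=1+s["k1"]*(x*x+y*y);x,y=xd/f,yd/f
    z=s["depth"];P=np.stack([x*z,y*z,z],-1)
    Rm=cv2.Rodrigues(np.array(s["rvec"],float))[0]
    W=(P-np.array(s["tvec"]).ravel())@Rm
    W[z<=0]=np.nan
    return W
def red(s):
    hsv=cv2.cvtColor(s["image"],cv2.COLOR_RGB2HSV)
    return ((hsv[...,0]<8)|(hsv[...,0]>172))&(hsv[...,1]>140)&(hsv[...,2]>60)
E
python3 - <<'E'
from h import *
for n in["scene","top"]:
    s=snapshot(n);cv2.imwrite(f"pics/{n}1.png",s["image"][...,::-1]);np.savez(f"pics/{n}1.npz",**s)
    W=cloud(s);m=red(s).astype(np.uint8)
    k,l,st,c=cv2.connectedComponentsWithStats(m)
    for i in range(1,k):
        if st[i,4]>25:
            P=W[l==i];print(n,st[i],c[i].round(),np.nanmedian(P,0).round(3),np.nanmin(P,0).round(3),np.nanmax(P,0).round(3))
print(telemetry.sense())
E
```

```text
scene [259 252  17  27 289] [267. 265.] [0.539 0.    0.123] [ 0.428 -0.004 -0.004] [0.551 0.056 0.137]
top [357 203  10  22 196] [362. 213.] [0.529 0.007 0.133] [ 0.518 -0.002 -0.004] [0.572 0.013 0.139]
{'t': 0.1, 'q': array([ 1.17154453e+00,  5.28365462e-01,  1.43377265e+00,  1.61143541e-06,
        1.18143182e+00, -1.78536145e-01]), 'qd': array([ 0.00167325, -0.00062577, -0.00207423,  0.00093777, -0.00056815,
        0.00134679]), 'tau': array([-5.09744023e-04, -4.43304098e+01, -1.78586090e+01, -2.68192089e-04,
        3.77681354e-03,  1.25012602e-05]), 'tcp_pos': array([0.13654549, 0.60918249, 0.20403678]), 'tool_rot': array([ 1.10134207e-01,  9.93916233e-01, -9.47459844e-04, -2.82370591e-04]), 'force': array([-0.13804814, -0.50522502,  0.11331309]), 'ft_torque': array([ 0.03199181,  0.01199587, -0.00775892]), 'gripper_force': 0.0, 'finger_gap': 0.9959561794162186}
```

View pics/scene1.png

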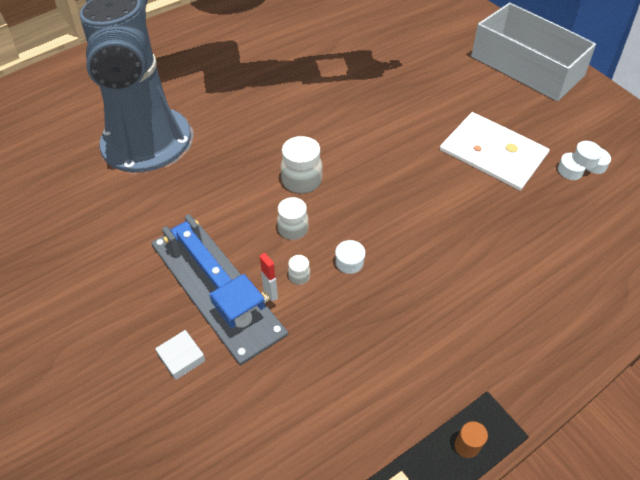

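View pics/top1.png

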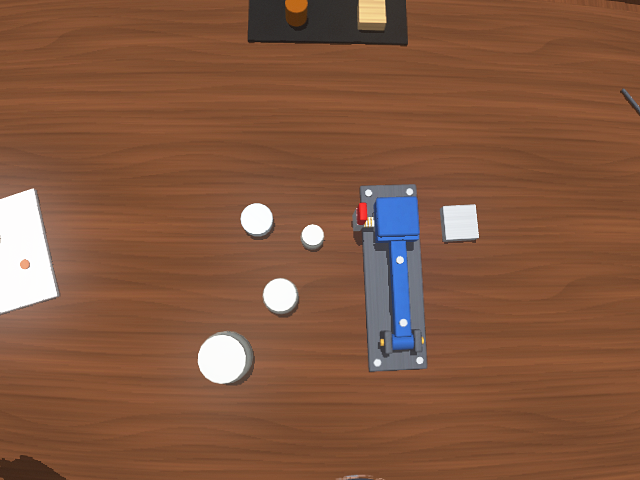

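Look-alikes: there is only one red handle, at scene (267,265) and top (362,213). The jars in the top view are large (225,358), middle (280,296), which is the job's, and small (313,237). The tin is at (257,220) and the block at (460,223). None of these gets touched. Next I measure the fixture and check it with a crop.

```bash
python3 - <<'E'
from h import *
S={n:dict(np.load(f"pics/{n}1.npz")) for n in["scene","top"]}
for n,s in S.items():
    W=cloud(s);hsv=cv2.cvtColor(s["image"],cv2.COLOR_RGB2HSV)
    b=(hsv[...,0]>100)&(hsv[...,0]<125)&(hsv[...,1]>150)&(W[...,0]>.15)&(W[...,0]<.8)&(abs(W[...,1])<.3)
    P=W[b];cap=P[(P[:,2]>.08)&(P[:,2]<.1)];r=cv2.minAreaRect(cap[:,:2].astype(np.float32)*1000)
    print(n,"cap",r,np.median(cap[:,2]))
    bar=P[(P[:,2]<.078)&(P[:,2]>.03)]
    if n=="top":
        b2=b.copy(); r=cv2.minAreaRect(P[P[:,2]>.03][:,:2].astype(np.float32)*1000);print("arm",r,np.nanmedian(bar,0))
    rm=red(s);Q=W[rm];Q=Q[(Q[:,2]>.09)]
    t=Q[Q[:,2]>.131];print("red top",t.shape,t.mean(0),cv2.minAreaRect(t[:,:2].astype(np.float32)*1000))
    print("red all",Q.mean(0),Q.min(0),Q.max(0))
W=cloud(S["top"])
for nm,(u,v) in dict(big=(225,358),mid=(280,296),small=(313,237),tin=(257,220),blk=(460,223),sc1=(368,193),sc2=(409,192),sc3=(377,363),sc4=(420,361),barA=(400,260),barB=(403,323)).items():print(nm,W[v,u].round(3))
# triangulate the handle's top centre from both pictures
def und(s,uv):
    K=s["camera_matrix"];d=(np.array(uv)-K[:2,2])/[K[0,0],K[1,1]];x=d.copy()
    for _ in range(8):x=d/(1+s["k1"]*(x@x))
    return x
Pm=[];xs=[]
for n,s in S.items():
    l=cv2.connectedComponentsWithStats(red(s).astype(np.uint8))
    i=1+np.argmax(l[2][1:,4]);Wn=cloud(s);m=(l[1]==i)&(Wn[...,2]>.125)
    if n=="scene": m&=Wn[...,2]>.1325
    v,u=np.nonzero(m);xs.append(und(s,(u.mean(),v.mean())))
    Pm.append(np.c_[cv2.Rodrigues(s["rvec"])[0],s["tvec"].reshape(3,1)]);print(n,u.mean(),v.mean(),len(u))
X=cv2.triangulatePoints(Pm[0],Pm[1],xs[0],xs[1]);print("tri",(X[:3]/X[3]).ravel())
im=S["scene"]["image"][180:380,140:400,::-1];cv2.imwrite("pics/crop1.png",cv2.resize(im,None,fx=3,fy=3))
E
```

```text
scene cap ((537.434814453125, -60.77505111694336), (66.68192291259766, 66.08146667480469), 3.554168224334717) 0.08478770327912763
red top (101, 3) [0.53618608 0.00278684 0.13363416] ((535.804443359375, 3.218719005584717), (27.566041946411133, 11.921296119689941), 0.5019937753677368)
red all [0.5389852  0.00119746 0.12110786] [ 0.52153222 -0.00387288  0.0936672 ] [0.55066466 0.00929342 0.13668009]
top cap ((534.73193359375, -55.29666519165039), (62.8978271484375, 66.64778137207031), 1.6607266664505005) 0.08521300015034533
arm ((444.7599792480469, -59.79805374145508), (243.5287322998047, 67.58270263671875), 2.715470790863037) [ 0.41307043 -0.0597738   0.07290685]
red top (135, 3) [0.53178086 0.00623424 0.13390658] ((531.6578369140625, 6.330090522766113), (11.17590045928955, 26.457916259765625), 88.81380462646484)
red all [0.52993919 0.00719388 0.12846773] [0.5179963  0.00062247 0.09607983] [0.54538248 0.01260382 0.13923212]
big [0.31  0.215 0.087]
mid [0.407 0.131 0.063]
small [0.506 0.078 0.04 ]
tin [0.535 0.172 0.037]
blk [ 0.535 -0.177  0.021]
sc1 [ 0.587 -0.017  0.017]
sc2 [ 0.59  -0.089  0.017]
sc3 [ 0.297 -0.03   0.014]
sc4 [ 0.3   -0.104  0.011]
barA [ 0.464 -0.06   0.076]
barB [ 0.364 -0.063  0.076]
scene 266.48192771084337 259.0843373493976 83
top 362.35616438356163 211.3835616438356 146
tri [0.53238952 0.00537164 0.12817126]
```

View pics/crop1.png

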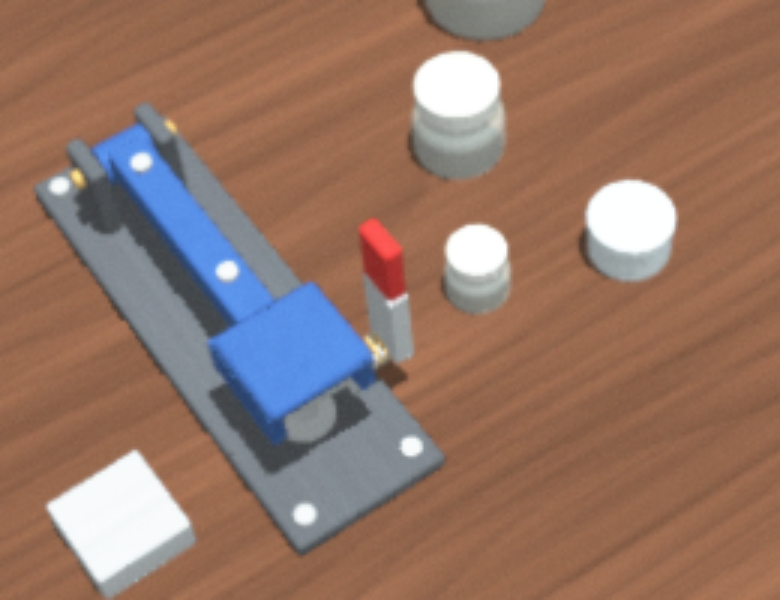

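The crop confirms the single red upright tab beside the blue cap, at crop (382,258). The grip point is about (0.534, 0.0045, 0.121) and the fixture yaw about +2.6°. This agrees with the cap centre plus 62 mm and the text height. I start with the turn, then travel.

```bash
python3 -m crank '0 0 0 0 0 -0.085; 0 0 0 0 0 -0.085; -0.3 -0.6 0 0 0 0; -0.5 -0.84 0 0 0 0; -0.5 -0.84 0 0 0 0' 0.3 40
python3 -m crank '-0.5 -0.84 0 0 0 0; -0.5 -0.84 0 0 0 0; -0.5 -0.84 0 0 0 0; -0.5 -0.84 0 0 0 0; -0.5 -0.84 0 0 0 0'
```

```text
t: 0.6
tcp_pos: [0.193, 0.52, 0.2043]
tool_rot: [-0.024, 1.0, -0.0, -0.0]
force: [1.1, 0.9, -0.4]
finger_gap: 0.65
gripper_force: 0.0
t: 1.1
tcp_pos: [0.301, 0.3564, 0.2047]
tool_rot: [-0.023, 1.0, -0.0, -0.0]
force: [0.4, 0.1, 0.3]
finger_gap: 0.652
gripper_force: 0.0
```

```bash
python3 -m crank '-0.5 -0.84 0 0 0 0; -0.5 -0.84 0 0 0 0; -0.5 -0.84 0 0 0 0; -0.5 -0.84 0 0 0 0; -0.5 -0.84 0 0 0 0' >/dev/null
python3 -m crank '-0.5 -0.8 0 0 0 0; -0.5 -0.8 0 0 0 0; -0.5 -0.8 0 0 0 0; 0 0 0 0 0 0; 0 0 0 0 0 0'
python3 - <<'E'
from h import *
s=snapshot("wrist");cv2.imwrite("pics/w1.png",s["image"][...,::-1])
W=cloud(s);Q=W[red(s)];Q=Q[Q[:,2]>.09]
t=Q[Q[:,2]>.128];print(len(Q),len(t),t.mean(0),cv2.minAreaRect(t[:,:2].astype(np.float32)*1000),Q.min(0),Q.max(0))
E
```

```text
t: 2.1
tcp_pos: [0.4725, 0.1011, 0.2045]
tool_rot: [-0.022, 1.0, 0.0, -0.001]
force: [-0.2, 0.7, 0.6]
finger_gap: 0.651
gripper_force: 0.0
1680 826 [0.53264791 0.00616093 0.13340608] ((533.75146484375, 5.302387714385986), (27.673749923706055, 11.752514839172363), 2.726652145385742) [ 0.51988662 -0.0006202   0.09081421] [0.54767933 0.01208198 0.13664753]
```

View pics/w1.png

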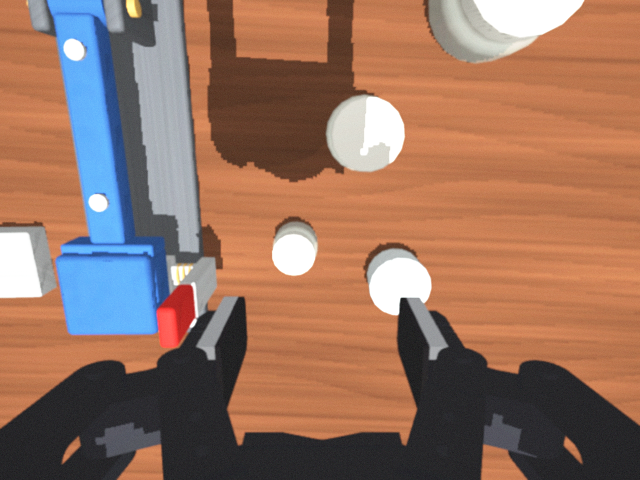

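The wrist view shows the red tab at (178,315), at (0.534, 0.005) with yaw 2.7°, which agrees with the earlier measurement. I move above it next.

```bash
python3 -m crank '-0.48 -0.82 0 0 0 0; -0.48 -0.82 0 0 0 0; -0.47 -0.83 0 0 0 0; 0 0 0.3 0 0 0; 0 0 0.3 0 0 0'; python3 -m crank '0 0 0 0 0 0; 0 0 0 0 0 0; 0 0 0 0 0 0; 0 0 0 0 0 0; 0 0 0 0 0 0'
```

```text
t: 2.65
tcp_pos: [0.5337, 0.0064, 0.1803]
tool_rot: [-0.023, 1.0, 0.0, -0.0]
force: [-1.3, 0.6, 0.4]
finger_gap: 0.651
gripper_force: 0.0
t: 3.15
tcp_pos: [0.5345, 0.0059, 0.1814]
tool_rot: [-0.023, 1.0, -0.0, 0.0]
force: [0.6, -0.1, -0.3]
finger_gap: 0.645
gripper_force: 0.0
```

```bash
python3 -m crank '0 -0.02 0.5 0 0 0; 0 0 0.5 0 0 0; 0 0 0.5 0 0 0; 0 0 0.43 0 0 0; 0 0 0 0 0 0'; python3 -m crank '0 0 0 0 0 0; 0 0 0 0 0 0; 0 0 0 0 0 0; 0 0 0 0 0 0; 0 0 0 0 0 0' -1 60;python3 -m crank '0 0 0 0 0 0; 0 0 0 0 0 0; 0 0 0 0 0 0; 0 0 0 0 0 0; 0 0 0 0 0 0'
python3 - <<'E'
from h import *
s=snapshot("scene");cv2.imwrite("pics/g1.png",cv2.resize(s["image"][180:380,140:400,::-1],None,fx=3,fy=3))
E
```

```text
t: 3.65
tcp_pos: [0.5328, 0.005, 0.1019]
tool_rot: [-0.023, 1.0, 0.001, -0.002]
force: [-0.5, 0.3, -0.9]
finger_gap: 0.654
gripper_force: 0.0
t: 4.15
tcp_pos: [0.5353, 0.005, 0.1049]
tool_rot: [-0.023, 1.0, 0.0, 0.001]
force: [-0.1, 2.6, 6.2]
finger_gap: 0.111
gripper_force: 58.9
t: 4.65
tcp_pos: [0.5353, 0.005, 0.1049]
tool_rot: [-0.023, 1.0, 0.0, 0.001]
force: [-0.5, 1.4, 6.7]
finger_gap: 0.112
gripper_force: 59.0
```

View pics/g1.png

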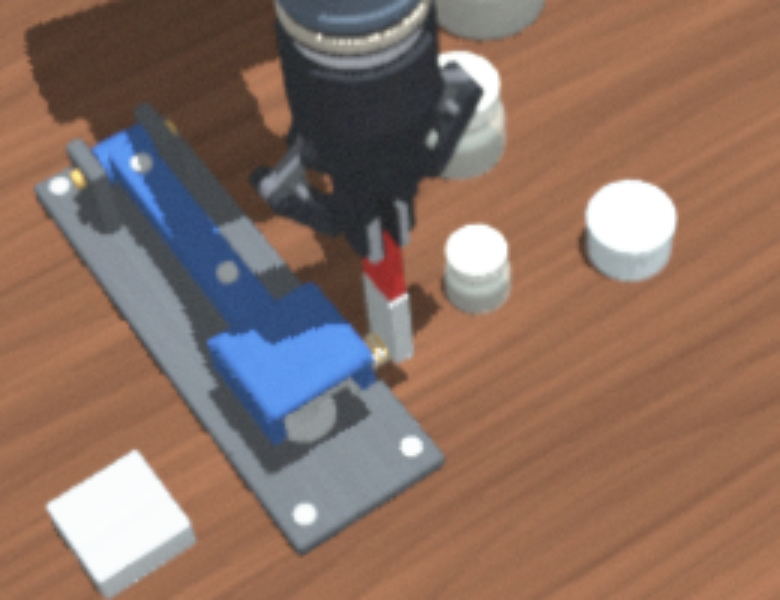

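The picture shows the fingers gripping the red tab at (385,255), with the small jar clear. I pull about 14 mm along tool +y.

```bash
python3 -m crank '0 0.09 0 0 0 0; 0 0.09 0 0 0 0; 0 0.09 0 0 0 0; 0 0.09 0 0 0 0; 0 0 0 0 0 0'; python3 -m crank '0 0 0 0 0 0; 0 0 0 0 0 0; 0 0 0 0 0 0; 0 0 0 0 0 0; 0 0 0 0 0 0'
```

```text
t: 5.2
tcp_pos: [0.5348, 0.0165, 0.1049]
tool_rot: [-0.024, 1.0, -0.003, 0.001]
force: [-1.2, -8.1, 5.0]
finger_gap: 0.106
gripper_force: 58.9
t: 5.7
tcp_pos: [0.5348, 0.016, 0.1048]
tool_rot: [-0.024, 1.0, -0.003, 0.001]
force: [-1.0, -7.9, 5.7]
finger_gap: 0.108
gripper_force: 58.9
```

```bash
python3 -m crank '0 0.06 0 0 0 0; 0 0.06 0 0 0 0; 0 0 0 0 0 0; 0 0 0 0 0 0; 0 0 0 0 0 0'
```

```text
t: 6.2
tcp_pos: [0.5347, 0.0204, 0.1049]
tool_rot: [-0.024, 1.0, -0.003, 0.001]
force: [-1.4, -9.9, 5.1]
finger_gap: 0.108
gripper_force: 58.9
```

```bash
python3 -m crank '0.044 0 -0.175 0 -0.022 0; 0.044 0 -0.175 0 -0.022 0; 0.044 0 -0.175 0 -0.022 0; 0 0 0 0 0 0; 0 0 0 0 0 0'
python3 - <<'E'
from h import *
s=snapshot("scene");cv2.imwrite("pics/l1.png",cv2.resize(s["image"][180:380,140:400,::-1],None,fx=3,fy=3))
E
```

```text
t: 6.7
tcp_pos: [0.5287, 0.0205, 0.125]
tool_rot: [-0.024, 0.998, -0.002, 0.053]
force: [0.5, -9.2, -3.4]
finger_gap: 0.104
gripper_force: 58.7
```

View pics/l1.png

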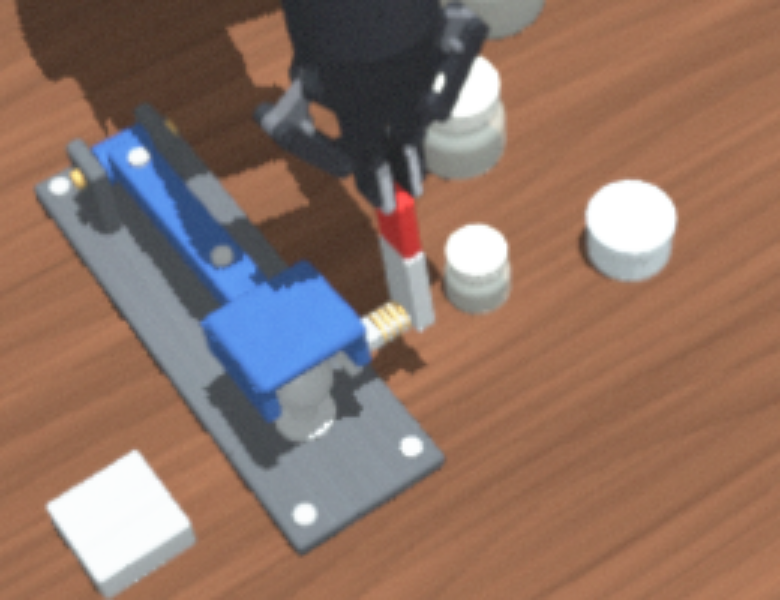

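The picture shows the latch out at (405,315) and the arm lifting off the ball, with the ball visible at (305,395). I continue along the arc.

```bash
python3 -m crank '0.044 0 -0.175 0 -0.022 0; 0.044 0 -0.175 0 -0.022 0; 0.044 0 -0.175 0 -0.022 0; 0.044 0 -0.175 0 -0.022 0; 0 0 0 0 0 0'; python3 -m crank '0.044 0 -0.175 0 -0.022 0; 0.044 0 -0.175 0 -0.022 0; 0.044 0 -0.175 0 -0.022 0; 0 0 0 0 0 0; 0 0 0 0 0 0'; python3 -m crank '0 0 0 0 0 0; 0 0 0 0 0 0; 0 0 0 0 0 0; 0 0 0 0 0 0; 0 0 0 0 0 0'
python3 - <<'E'
from h import *
s=snapshot("scene");cv2.imwrite("pics/l2.png",cv2.resize(s["image"][180:380,140:400,::-1],None,fx=3,fy=3))
W=cloud(s);hsv=cv2.cvtColor(s["image"],cv2.COLOR_RGB2HSV)
b=(hsv[...,0]>100)&(hsv[...,0]<125)&(hsv[...,1]>150)&(W[...,0]>.47)&(W[...,0]<.7)&(abs(W[...,1])<.15)&(W[...,2]>.1)
P=W[b];c=P.mean(0);n=np.linalg.svd(P-c)[2][2] if len(P) else 0
print(len(P),c,n,P.max(0)); st=telemetry.sense();print(st["qd"].round(3),st["t"])
E
```

```text
t: 7.25
tcp_pos: [0.5168, 0.0204, 0.1519]
tool_rot: [-0.023, 0.992, 0.0, 0.122]
force: [1.6, -10.3, -3.5]
finger_gap: 0.112
gripper_force: 59.1
t: 7.75
tcp_pos: [0.506, 0.0202, 0.1701]
tool_rot: [-0.023, 0.985, 0.002, 0.173]
force: [0.8, -9.6, -4.3]
finger_gap: 0.109
gripper_force: 59.1
t: 8.25
tcp_pos: [0.5062, 0.0202, 0.1698]
tool_rot: [-0.023, 0.985, 0.002, 0.173]
force: [0.1, -9.9, -3.9]
finger_gap: 0.109
gripper_force: 59.2
1305 [ 0.52317752 -0.06375786  0.1492021 ] [-0.23269134 -0.07199491  0.9698822 ] [ 0.55525639 -0.02646755  0.16273198]
[ 0.002  0.002  0.002  0.001  0.001 -0.002] 8.3
```

View pics/l2.png

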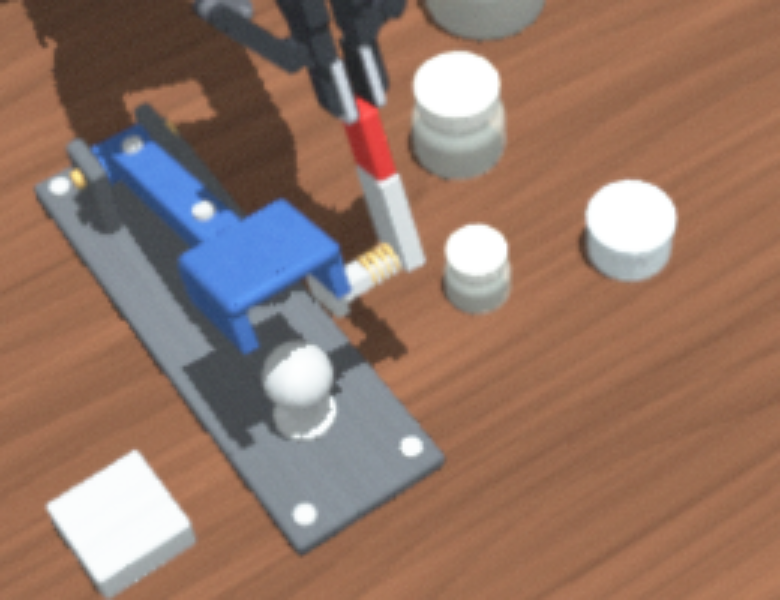

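The arm is clear of the ball at (298,375). It is still, with the cap raised about 65–69 mm, and the jar, tin and block are where they stood.

```bash
python3 -c "
from station import manip
print(manip.sign_off())"
```

```text
the job is handed in; nothing more can be done
None
```

I pulled the latch out about 15 mm and lifted the arm off the ball. The gripper is holding the arm still, raised about 65–69 mm, with the jar, tin and block untouched; I handed the job in at about 8.3 s, and no verdict came back.

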